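Switch the ball sorter to the empty tray and feed it

TASK

The grey tray under the low end of the seesaw gate is full. With the fingertips, press the raised yellow paddle down until the orange gate has rocked fully over towards the empty blue tray, and only then push the red shutter plate all the way in, so that the three wooden balls held in the trough roll down into the blue tray. Do not touch the balls yourself, and leave the other things on the bench where they are.

Things in the scene. Friction and masses are not known exactly. Their poses are not given: they have to be found in the camera images.
- sorter: Ball sorter fixed to the bench, plywood base 275 x 530 mm. Origin on the bench top below the middle of the gate's pivot; x: the way the balls run, +y: to the full grey tray, -y: to the empty blue tray, z up. Aluminium feed trough, 46 mm wide, along y = 0, slopes down from x = -197 mm (floor 162 mm high) to x = -30 mm (floor 128 mm high); its walls rise 18 mm over its floor.
- gate (a joint): Tilt (rad) of the orange seesaw gate, an open-ended trough 240 (y) x 74 mm on a pivot along the sorter's x axis, 105 mm high. 0 level, positive: low on the full-tray (+y) side, negative: low on the empty-tray side; stops at +0.28 and -0.28. Starts near the positive stop. Stiff pivot: moves at about 1.5 N on a paddle, stays where it is left, no spring.
- paddle_empty_side (a point): Centre of the top face of the yellow press paddle (50 x, 40 y, 6 mm thick) on the gate's empty-tray end, raised at the start. In the gate's frame it lies 75 mm along +x and 100 mm along -y from the pivot and turns with the gate; its height is 105 mm + 100 mm x sin(tilt).
- paddle_full_side (a point): The same point on the other paddle, on the full-tray end (low at the start): 75 mm along +x and 100 mm along +y from the pivot.
- shutter (a joint): Slide (m) of the red shutter: 0 shut, 0.055 fully pushed in. Its red blade hangs from a steel rod into the trough at x = -85 mm and holds the three balls back. Moves along the sorter's +y with about 2 N, stays where left, no spring; the way is clear for the balls from 0.04.
- push_plate (a point): Centre of the outer face (towards the sorter's -y) of the red upright push plate on the -y end of the shutter's rod: 45 mm wide (x), 45 mm high, 8 mm thick. When shut it lies at x = -85, y = -106 mm in the sorter's frame, 192 mm high; pushing it along +y opens the shutter.
- empty_tray (a point): Middle of the inner floor of the empty blue tray, 16 mm above the bench; axes as the sorter's; 190 mm along the sorter's -y from its origin. Inside 122 (x) by 132 (y) mm; walls 72 mm high, the inner one 45 mm, the outer end 102 mm.
- full_tray (a point): The same for the full grey tray, 190 mm along the sorter's +y; the balls heaped in it are fixed.
- ball1: Turned wooden ball, 30 mm across, about 12 g, loose in the feed trough, number 1 behind the shutter. Origin at its underside as built (it turns with the ball).
- ball1_center (a point): Centre of ball1.
- ball2: Turned wooden ball, 30 mm across, about 12 g, loose in the feed trough, number 2 behind the shutter. Origin at its underside as built (it turns with the ball).
- ball2_center (a point): Centre of ball2.
- ball3: Turned wooden ball, 30 mm across, about 12 g, loose in the feed trough, number 3 behind the shutter. Origin at its underside as built (it turns with the ball).
- ball3_center (a point): Centre of ball3.
- bottle: Blue bottle, 52 mm across, 130 mm high. Bystander, loose; origin at its underside (middle).
- tape: White roll of tape lying flat, 90 mm across, 25 mm high. Bystander, loose; origin at its underside (middle).
- jar: Amber jar with brass cap, 60 mm across, 70 mm high. Bystander, loose; origin at its underside (middle).
- brass_ring: Brass ring lying flat, 60 mm across, 12 mm high. Bystander, loose; origin at its underside (middle).
- screwdriver: Screwdriver lying on the bench, about 200 mm long. Bystander, loose; origin at its underside.
- mug: White mug, 80 mm across, 90 mm high. Bystander, loose; origin at its underside (middle).
- wood_block: Wooden block 90 x 45 x 40 mm. Bystander, loose; origin at its underside (middle).

How it is judged:
By the outcome, as a careful person would: the job done as asked, in the order asked, and still so for the second after the job is handed in, with the robot touching nothing.
It also fails if it takes over 56 s, if anything falls off the work surface, if the arm or the gripper's body presses on something with over 40 N, if the wrist force passes 120 N, or if a joint passes its speed limit or range.

ROBOT

A 6-joint arm with a two-finger parallel gripper is mounted at the origin on the work surface. World frame = base frame: x ahead of the robot, y to its left, z up, the work surface at z = 0. Lengths are in mm, angles in rad, forces in N, time in s.
With the tool pointing down it reaches from about 375 to 925 mm from the base axis. Payload 5.7 kg.
Tool frame: the origin (TCP) lies midway between the tips of the shut fingers; the grasp point (between the pads) lies env.grip_depth behind it (env.grip_depth is the distance from the TCP to the grasp point, in mm); y points along the fingers, z is the direction in which the jaws open and shut, and the axes are right-handed (so a half turn about y gives the same grasp; the last joint's range is limited). The gripper opens to 85 mm and grips with 20 to 120 N. Pads are 22 mm wide; open, the fingers measure 114 mm over their backs; the gripper's body (76 mm by 85 mm) begins 54 mm behind the grasp point. The pads swing forward as they close: fully open they stand 13 mm farther back than shut.
Start: joints at [1.04, 0.359, 1.51, -0, 1.272, -0.115], TCP at [242.343, 548.847, 231.267] pointing down, gripper open.
Joint ranges: [-2.97, 2.97], [-1.01, 2.36], [0.21, 2.38], [-0.96, 4.11], [0.2, 2.71], [-2.98, 2.98]. Speed limits (rad/s): [2.39, 2.39, 3.14, 3.14, 3.14, 3.14].

INTERFACE

Orientations are given as a unit quaternion [w, x, y, z].
In Python, from cell import get_state, camera, env gives the robot as it stands.
- The arm moves only by the tool servo_tool, never from a script. Its argument "plan" is a list of rows, each a list of 5 numbers: the finger opening in mm, from 0 to 85.4, then the shift along the tool's x, y, z in mm, then the turn about the tool's y in rad. A call has 1 to 12 rows; each row shifts and turns the pose as measured when the row begins, along the tool's axes as they then stand; what a row does not reach is not made up. A row lasts 1/10 s, in which the tool goes at most 50 mm and 8.59 degrees, less where a joint would pass 70% of its speed; a pose out of reach is approached as far as the arm can. A call with a gripper value outside its range is refused whole. The fingers move at their own pace and stop on an object; "newtons" is the grip in N (left out, the last holds). Time passes only in rows, so rows that do not move let the fingers close. It gives the time, the measured TCP pose, the force and the opening at its end, in the units of the state.
- get_state(): the state, without advancing time (a new reading comes with each control period).
- camera(name): name is "side" or "top" or "wrist"; returns a dict with "image" (400x640x3 uint8, red, green, blue), "camera_matrix" (3x3 intrinsics, pixels), "R" (3x3) and "t" (3): a world point X has camera coordinates R X + t; the wrist camera has in their place "mount" (4x4, takes a point from camera to tool coordinates, whose origin is the TCP and whose axes are the tool frame's). Camera axes: x right, y down, z forward; pixel columns grow to the right and rows downward; lengths in mm; the calibration is good to about 2 mm. A picture is of the moment at which its call begins: read the wrist's pose just before it. There is no depth.
- env.job_done(): hands the job in, once; it reports no verdict.
The state is a dict: "t": time; "qpos": joint angles; "qvel": joint speeds; "tau": joint torques, N m; "ee_pos": TCP position; "ee_rot": TCP orientation; "wrist_force": force on the tool from outside, world axes, zero at the start; "ft_torque": the same for the moment, N m; "opening": finger opening in mm.
Only numpy, scipy, OpenCV 4.12 (cv2) and the standard library are available. Lean on these libraries where they do the work, as an engineer would, in place of code of your own. Each camera call takes 0.05 s, during which the arm holds its last target.

## Working session

There is one attempt and no reset: what is moved stays moved. The work goes in short steps, Python scripts to look and compute and a tool call to move; the robot and the scene stay as the last step left them, time stands still between calls to the robot, and variables do not carry over. Pictures are saved under pics/ and viewed, and the job is handed in when it is done.

Besides the shell and the picture viewer there is one more tool, called by a JSON object that holds its "method" and its "body", one argument or row to a line. servo_tool: Moves the arm, as the interface text tells. Its arguments: {"type":"object","properties":{"plan":{"type":"array"},"newtons":{"type":"number"}},"required":["plan"]}

```bash
mkdir -p pics; ls; cat > h.py <<'E'
import numpy as np,cv2,json
from cell import get_state,camera,env
def snap(n,f):
    s=get_state();c=camera(n);cv2.imwrite(f'pics/{f}.png',c['image'][:,:,::-1])
    np.savez(f'pics/{f}.npz',s=np.array([0]),**{k:np.array(v) for k,v in c.items()},ep=s['ee_pos'],er=s['ee_rot']);return c,s
E
python3 - <<'E'
from h import *
for n in ['side','top','wrist']:
    c,s=snap(n,n+'0')
    print(n,c['camera_matrix'],c.get('R'),c.get('t'),c.get('mount'))
print(s)
E
```

```text
pics
side [[435.29597337   0.         326.79999432]
 [  0.         435.29597337 203.91935944]
 [  0.           0.           1.        ]] [[ 0.82838509 -0.5599177   0.01644102]
 [-0.40403991 -0.61758167 -0.67479229]
 [ 0.38798181  0.55234505 -0.73782455]] [-462.43247637  298.46256293 1186.33112749] None
top [[469.57313044   0.         320.57996974]
 [  0.         469.57313044 197.98516753]
 [  0.           0.           1.        ]] [[-0.00269316 -0.99999148 -0.00312828]
 [-0.99670909  0.00293773 -0.08100843]
 [ 0.08101693  0.00289982 -0.99670851]] [ -16.76276878  537.34276907 1503.29673649] None
wrist [[285.55571261   0.         316.40509689]
 [  0.         285.55571261 203.13822722]
 [  0.           0.           1.        ]] None None [[ 9.86331034e-04  9.63710975e-01  2.66946031e-01 -6.83801054e+01]
 [ 5.79937894e-04 -2.66946667e-01  9.63711129e-01 -1.43265254e+02]
 [ 9.99999345e-01 -7.95726076e-04 -8.22190295e-04 -7.74941191e-01]
 [ 0.00000000e+00  0.00000000e+00  0.00000000e+00  1.00000000e+00]]
{'t': 0.1, 'qpos': array([ 1.03989648e+00,  3.59481163e-01,  1.51134015e+00,  1.47968502e-05,
        1.27249231e+00, -1.15071721e-01]), 'qvel': array([ 0.0023974 , -0.00028328, -0.00453592, -0.0005519 , -0.0002284 ,
        0.00039465]), 'tau': array([-2.18201205e-05, -5.28654993e+01, -2.79347259e+01, -4.28777021e-04,
        5.12009341e-03,  2.63528148e-05]), 'ee_pos': array([242.03978625, 548.33793782, 230.50288068]), 'ee_rot': array([-0.69130228,  0.69245309, -0.14615983,  0.1457641 ]), 'wrist_force': array([ 0.16297506, -0.42733193,  0.14263094]), 'ft_torque': array([-0.06239239,  0.03250913, -0.00097548]), 'opening': 85.58785928393583}
```

View pics/top0.png

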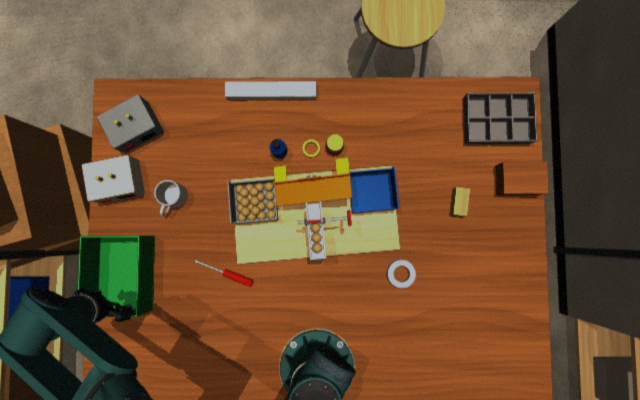

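View pics/side0.png

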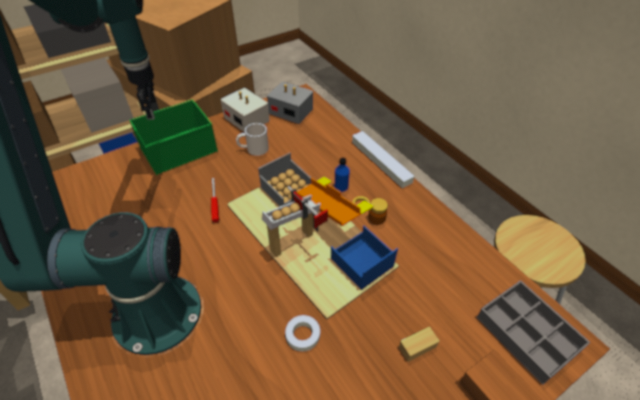

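View pics/wrist0.png

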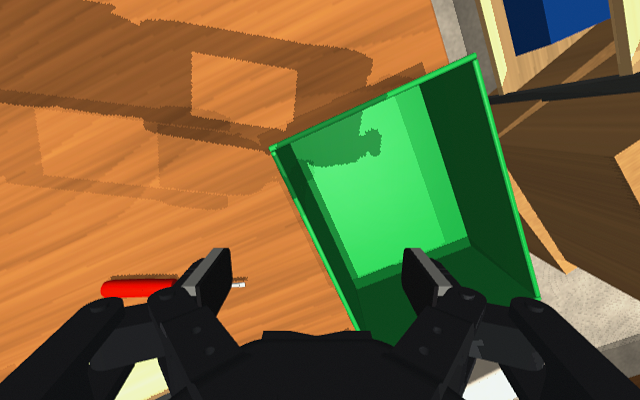

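```bash
python3 - <<'E'
import cv2
i=cv2.imread('pics/top0.png');cv2.imwrite('pics/top0z.png',cv2.resize(i[130:270,225:425],None,fx=4,fy=4,interpolation=cv2.INTER_CUBIC))
i=cv2.imread('pics/side0.png');cv2.imwrite('pics/side0z.png',cv2.resize(i[145:320,225:425],None,fx=3.4,fy=3.4,interpolation=cv2.INTER_CUBIC))
E
```

```text
(no output)
```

View pics/top0z.png

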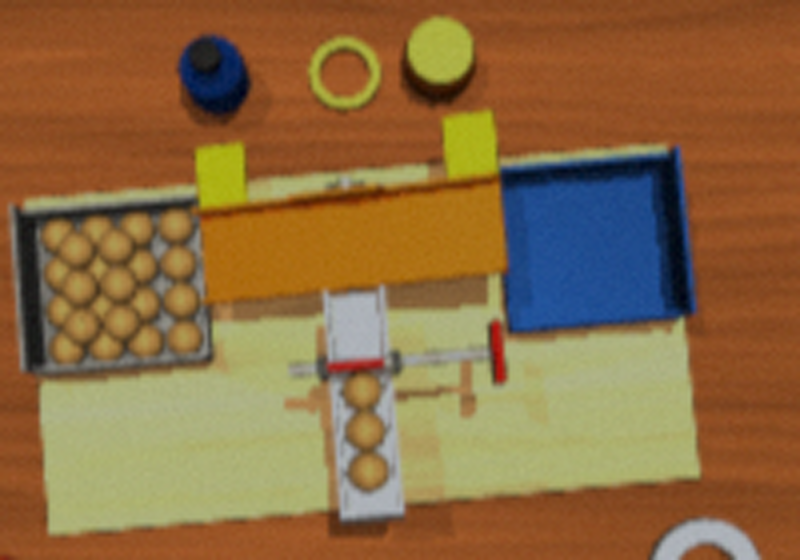

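View pics/side0z.png

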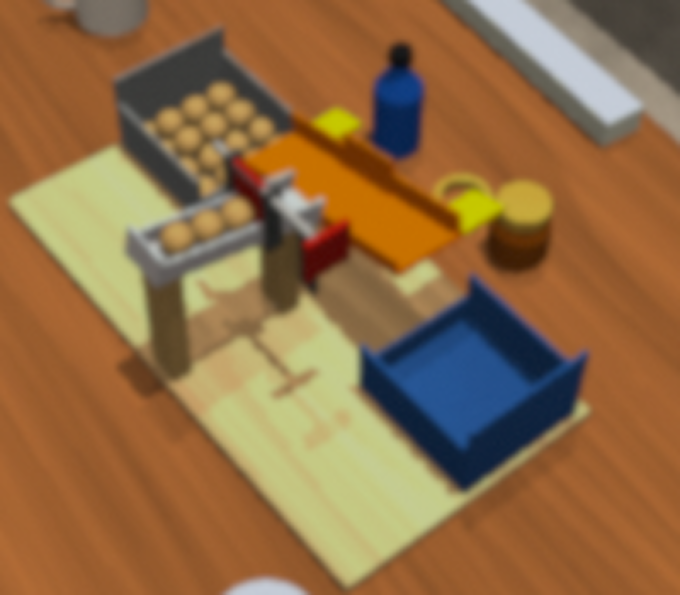

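```bash
cat > fit.py <<'E'
from h import *
from scipy.optimize import least_squares
def cam(n):
    d=np.load(f'pics/{n}0.npz');return d['camera_matrix'],d['R'],d['t']
def proj(c,X):
    K,R,t=c;p=K@(R@X+t);return p[:2]/p[2]
def W(p,L):
    a=p[2];return np.array([p[0]+np.cos(a)*L[0]-np.sin(a)*L[1],p[1]+np.sin(a)*L[0]+np.cos(a)*L[1],L[2]])
if __name__=='__main__':
    T,S=cam('top'),cam('side')
    g=.28
    pe=(75,-100*np.cos(g),105+100*np.sin(g));pf=(75,100*np.cos(g),105-100*np.sin(g))
    obs=[(T,pe,(470,144)),(T,pf,(221,175)),(T,(-85,-102,212),(497,351)),(T,(-197,0,180),(372,516)),
     (S,pe,(475,211)),(S,pf,(337,124)),(S,(-85,-106,192),(327,251))]
    def px(c,q): return np.array([225+q[0]/4,130+q[1]/4]) if c is T else np.array([225+q[0]/3.4,145+q[1]/3.4])
    f=lambda p:np.concatenate([proj(c,W(p,L))-px(c,q) for c,L,q in obs])
    r=least_squares(f,[550,0,0]);print(r.x);print(f(r.x).reshape(-1,2).round(2))
    for L in (pe,pf,(-85,-106,192),(-85,0,180),(0,-190,16)):print(L,W(r.x,L))
E
python3 fit.py
```

```text
[5.45546923e+02 6.20064217e+00 6.65622136e-02]
[[-0.17 -0.5 ]
 [ 0.33 -1.4 ]
 [ 0.48 -0.73]
 [-1.37 -0.27]
 [-1.86 -0.42]
 [-1.13  1.72]
 [ 0.83  1.82]]
(75, np.float64(-96.10554383107709), np.float64(132.63556485641138)) [626.77311437 -84.70360057 132.63556486]
(75, np.float64(96.10554383107709), np.float64(77.36443514358862)) [613.98856418 107.08184594  77.36443514]
(-85, -106, 192) [ 467.78553648 -105.21823776  192.        ]
(-85, 0, 180) [460.73515069   0.54703093 180.        ]
(0, -190, 16) [ 558.18440671 -183.37861302   16.        ]
```

```bash
cat >> h.py <<'E'
from scipy.spatial.transform import Rotation as Ro
def Rt(s):
    q=np.array(s['ee_rot']);return Ro.from_quat([q[1],q[2],q[3],q[0]]).as_matrix()
def togo(s,X): return (Rt(s).T@(np.array(X)-s['ee_pos'])).round(1)
E
python3 - <<'E'
from h import *
from fit import *
s=get_state();print(Rt(s).round(3),env.grip_depth)
print(togo(s,[640,-85,231]))
K,R,t=cam('top')
def up(u,v,z):
    d=R.T@np.linalg.inv(K)@[u,v,1];o=-R.T@t;return o+d*(z-o[2])/d[2]
print('jar',up(335,142.5,70),'bottle',up(276,144,130))
E
```

```text
[[ 0.915 -0.001  0.404]
 [-0.404 -0.001  0.915]
 [-0.    -1.    -0.002]] 18.700000000000003
[ 6.198e+02  2.000e-01 -4.187e+02]
jar [709.97996392 -64.67691641  70.        ] bottle [693.87221185 116.74952198 130.        ]
```

{"method": "servo_tool", "body": {
  "plan": [
    [0,0,-10,0,-0.12],
    [0,0,-10,0,-0.12],
    [0,0,-10,0,-0.12],
    [0,0,-10,0,-0.12]
  ],
  "newtons": 40
}}

```text
t: 0.55
ee_pos: [240.9, 546.3, 268.3]
ee_rot: [-0.704, 0.709, 0.027, -0.03]
wrist_force: [-0.2, 0.0, -0.1]
opening: 27.9
```

```bash
python3 - <<'E'
from h import *
s=get_state();R=Rt(s);print(s['ee_pos'],s['opening'],R.round(3),togo(s,[580,-60,290]))
E
```

```text
[240.86614354 546.28052534 268.28962787] 27.89414357894696 [[ 0.997 -0.005 -0.081]
 [ 0.081 -0.008  0.997]
 [-0.005 -1.    -0.007]] [ 289.   -18.5 -631.8]
```

{"method": "servo_tool", "body": {
  "plan": [
    [0,22,-2,-44,0],
    [0,22,-2,-44,0],
    [0,22,-2,-44,0],
    [0,22,-2,-44,0],
    [0,22,-2,-44,0],
    [0,22,-2,-44,0],
    [0,22,-2,-44,0],
    [0,22,-2,-44,0],
    [0,22,-2,-44,0],
    [0,22,-2,-44,0],
    [0,22,-2,-44,0],
    [0,22,-2,-44,0]
  ]
}}

```text
t: 1.75
ee_pos: [552.3, 38.5, 293.2]
ee_rot: [-0.705, 0.707, 0.032, -0.035]
wrist_force: [0.6, 0.6, 0.3]
opening: -0.0
```

```bash
python3 - <<'E'
from h import *
c,s=snap('wrist','w1');R=Rt(s);print(s['ee_pos'],s['opening'],R.round(3),togo(s,[627,-85,290]))
E
```

```text
[552.32819586  38.51164278 293.23794899] -0.040556400208614986 [[ 0.995 -0.004 -0.096]
 [ 0.096 -0.003  0.995]
 [-0.005 -1.    -0.002]] [  62.5    3.3 -130.1]
```

View pics/w1.png

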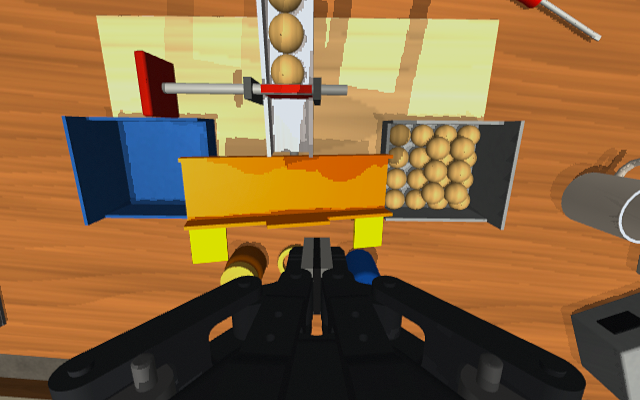

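```bash
cat > fitw.py <<'E'
from h import *
from fit import W
from scipy.optimize import least_squares
def wcam(f):
    d=np.load(f'pics/{f}.npz');M=d['mount'];s={'ee_rot':d['er']};R=Rt(s)
    Rc=(R@M[:3,:3]).T;o=R@M[:3,3]+d['ep'];return d['camera_matrix'],Rc,-Rc@o
def proj(c,X):
    K,R,t=c;p=K@(R@X+t);return p[:2]/p[2]
if __name__=='__main__':
    c=wcam('w1')
    def mk(g):
        C,S=np.cos(g),np.sin(g)
        return [((75,-100*C,105+100*S),(209,245)),((75,100*C,105-100*S),(369,232)),((-30,0,128+18),(291.5,156)),((-85,-102,214.5),(141,84)),
         ((-61,-256,0+102),(63,117)),((61,-256,102),(84,223)),((-61,256,102),(523,121)),((61,256,102),(505,229))]
    f=lambda p:np.concatenate([proj(c,W(p,L))-np.array(q) for L,q in mk(p[3])])
    r=least_squares(f,[545,6,.067,.28],loss='soft_l1');print(r.x);print(f(r.x).reshape(-1,2).round(2))
    p=r.x
    for L in [mk(p[3])[0][0],(-85,-106,192)]:print(L,W(p,L))
E
python3 fitw.py
```

```text
[5.44897518e+02 1.06038386e+01 7.91513626e-02 2.55071565e-01]
[[ 0.22 -1.85]
 [-0.3  -1.65]
 [-0.63 -1.74]
 [ 0.42  0.67]
 [ 4.11  2.04]
 [ 4.09 -1.4 ]
 [-2.37  5.44]
 [-4.33 -0.88]]
(75, np.float64(-96.76452413104305), np.float64(130.23146586492328)) [627.31375463 -79.92757618 130.23146586]
(-85, -106, 192) [ 468.54492554 -101.78513604  192.        ]
```

{"method": "servo_tool", "body": {
  "plan": [
    [0,22,0,-43,0],
    [0,22,0,-43,0],
    [0,21,0,-43,0],
    [0,0,40,0,0],
    [0,0,40,0,0],
    [0,0,40,0,0],
    [0,0,10,0,0]
  ]
}}

```text
t: 2.5
ee_pos: [635.5, -94.4, 161.6]
ee_rot: [-0.703, 0.71, 0.032, -0.028]
wrist_force: [-1.9, 0.8, -0.6]
opening: 0.0
```

```bash
python3 - <<'E'
from h import *
c,s=snap('wrist','w2');print(s['ee_pos'],togo(s,[629,-84,150]))
snap('side','s2')
i=cv2.imread('pics/s2.png');cv2.imwrite('pics/s2z.png',cv2.resize(i[145:320,225:425],None,fx=3.4,fy=3.4,interpolation=cv2.INTER_CUBIC))
E
```

```text
[635.50289129 -94.43710508 161.5716095 ] [-5.7 11.4 11.1]
```

View pics/w2.png

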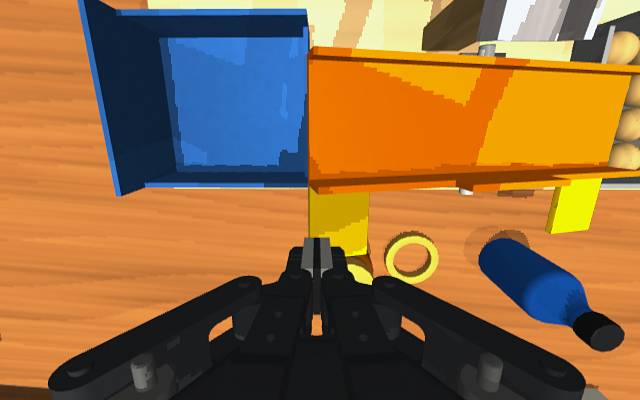

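View pics/s2z.png

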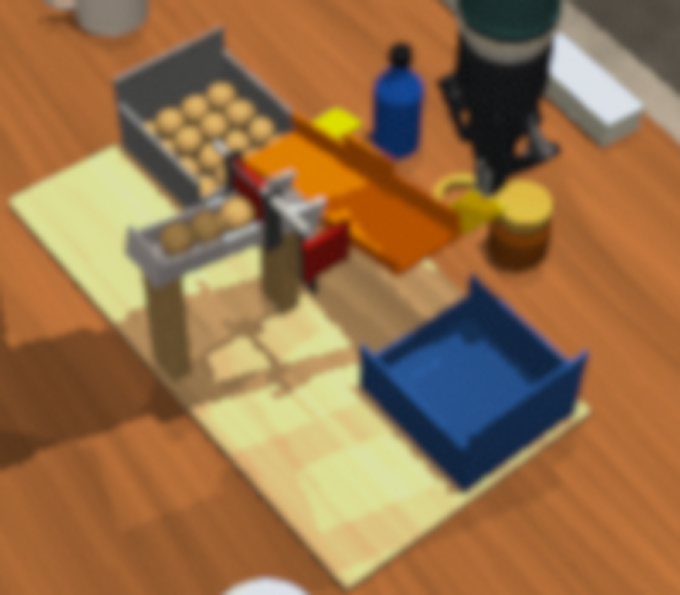

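```bash
python3 - <<'E'
from fitw import *
c=wcam('w2')
g=.27;C,S=np.cos(g),np.sin(g)
for p in ([545.5,6.2,.0666],[544.9,10.6,.079],[545.2,8.4,.073]):
    for L in [(100,-120),(100,-80),(50,-120),(50,-80)]:
        print(proj(c,W(p,(L[0],L[1]*C,105-L[1]*S))).round(0),end=' ')
    for L in [(-61,-256,102),(61,-256,102)]: print(proj(c,W(p,L)).round(0),end=' ')
    print()
E
```

```text
[303. 261.] [360. 255.] [303. 185.] [365. 183.] [79. -8.] [114. 186.] 
[312. 263.] [368. 256.] [312. 187.] [373. 184.] [86. -3.] [121. 190.] 
[307. 262.] [364. 255.] [307. 186.] [369. 183.] [82. -6.] [118. 188.]
```

{"method": "servo_tool", "body": {
  "plan": [
    [0,-4,5,6,0],
    [0,-3,5,6,0],
    [0,0,5,0,0],
    [0,0,8,0,0],
    [0,0,8,0,0],
    [0,0,8,0,0]
  ]
}}

```text
t: 3.2
ee_pos: [635.2, -82.4, 132.1]
ee_rot: [-0.701, 0.712, 0.04, -0.022]
wrist_force: [-0.5, -0.4, 0.1]
opening: -0.1
```

```bash
python3 - <<'E'
from h import *
s=get_state();print(s['ee_pos'],s['wrist_force'],togo(s,[628,-83,80]))
E
```

```text
[635.17524698 -82.39734409 132.12916545] [-0.48897873 -0.38702491  0.14634068] [-8.5 51.9  0.9]
```

{"method": "servo_tool", "body": {
  "plan": [
    [0,-6,4,0,0],
    [0,-4,4,0,0],
    [0,0,6,0,0],
    [0,0,6,0,0]
  ]
}}

```text
t: 3.6
ee_pos: [625.3, -84.4, 110.0]
ee_rot: [-0.701, 0.712, 0.04, -0.022]
wrist_force: [0.3, -1.2, 1.2]
opening: 0.3
```

```bash
python3 - <<'E'
from h import *
s=get_state();print(s['ee_pos'],s['wrist_force'],togo(s,[628,-83,80]),Rt(s).round(3))
E
```

```text
[625.33290043 -84.38636003 110.0177797 ] [ 0.25670414 -1.16191633  1.19634231] [ 2.  30.1  1.7] [[ 0.996  0.026 -0.087]
 [ 0.088 -0.015  0.996]
 [ 0.025 -1.    -0.017]]
```

Contact (about 1.2 N); continue downward.

{"method": "servo_tool", "body": {
  "plan": [
    [0,1,6,0,0],
    [0,1,6,0,0],
    [0,0,6,0,0],
    [0,0,5,0,0],
    [0,0,4,0,0]
  ]
}}

```text
t: 4.1
ee_pos: [627.4, -84.2, 79.9]
ee_rot: [-0.701, 0.712, 0.039, -0.023]
wrist_force: [-0.3, 0.5, 1.3]
opening: -0.2
```

```bash
python3 - <<'E'
from h import *
c,s=snap('wrist','w3');print(s['ee_pos'],s['wrist_force'],togo(s,[628,-83,80]))
E
```

```text
[627.39028945 -84.17038956  79.85056955] [-0.3210972   0.48540305  1.30819989] [ 0.7 -0.2  1.1]
```

View pics/w3.png

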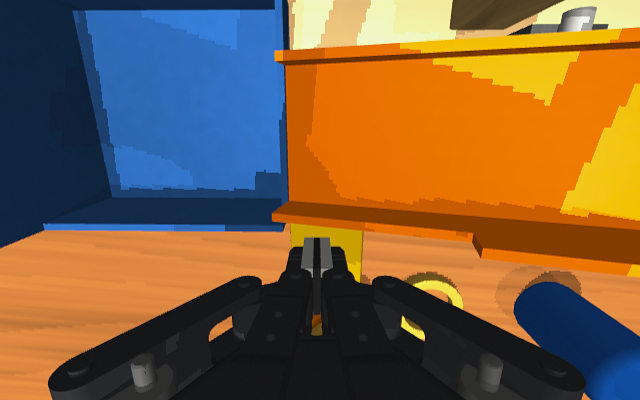

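{"method": "servo_tool", "body": {
  "plan": [
    [0,0,2,0,0],
    [0,0,2,0,0],
    [0,0,2,0,0]
  ]
}}

```text
t: 4.45
ee_pos: [627.6, -84.1, 77.2]
ee_rot: [-0.701, 0.712, 0.039, -0.023]
wrist_force: [-6.5, 1.3, 19.8]
opening: -0.2
```

{"method": "servo_tool", "body": {
  "plan": [
    [0,0,-15,0,0],
    [0,0,-40,0,0],
    [0,0,-45,0,0],
    [0,0,-45,0,0],
    [0,0,-45,0,0]
  ]
}}

```text
t: 4.95
ee_pos: [618.2, -80.7, 266.4]
ee_rot: [-0.702, 0.711, 0.034, -0.028]
wrist_force: [0.4, -1.0, -0.1]
opening: 0.0
```

```bash
python3 - <<'E'
from h import *
from fit import W
c,s=snap('wrist','w4');print(s['ee_pos'],s['wrist_force'],Rt(s).round(3))
p=[545.2,8.4,.073]
X=W(p,(-85,-160,260));print(X,togo(s,X))
snap('side','s4')
i=cv2.imread('pics/s4.png');cv2.imwrite('pics/s4z.png',cv2.resize(i[145:320,225:425],None,fx=3.4,fy=3.4,interpolation=cv2.INTER_CUBIC))
E
```

```text
[618.21082489 -80.68218294 266.35467242] [ 0.39799178 -0.99644561 -0.10537309] [[ 0.996  0.01  -0.087]
 [ 0.087 -0.011  0.996]
 [ 0.009 -1.    -0.012]]
[ 472.09601092 -157.37335968  260.        ] [-152.3    5.8  -63.5]
```

View pics/w4.png

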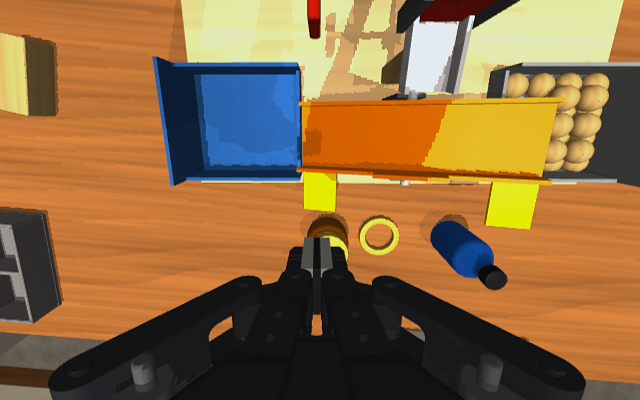

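View pics/s4z.png

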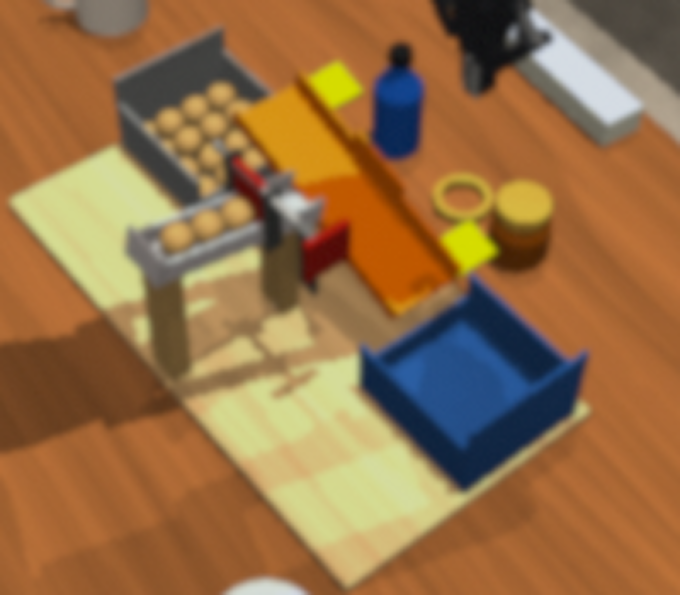

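```bash
python3 - <<'E'
from fitw import *
c=wcam('w4');p=[545.2,8.4,.073]
for g in (-.2,-.24,-.28):
    C,S=np.cos(g),np.sin(g);print(g,[proj(c,W(p,(75,y*C,105-y*S))).round(1) for y in (-100,100)])
E
```

```text
-0.2 [array([315.4, 191.4]), array([505.6, 203.6])]
-0.24 [array([316.1, 190.7]), array([507.1, 204.7])]
-0.28 [array([317.1, 189.9]), array([508.5, 205.8])]
```

{"method": "servo_tool", "body": {
  "plan": [
    [0,-10,0,-40,0],
    [0,-40,0,-24,0],
    [0,-45,0,0,0],
    [0,-40,0,0,0],
    [0,-15,0,0,0],
    [0,0,0,0,0]
  ]
}}

```text
t: 5.65
ee_pos: [476.2, -161.6, 269.7]
ee_rot: [-0.7, 0.713, 0.042, -0.022]
wrist_force: [0.4, -0.5, 0.4]
opening: -0.1
```

```bash
python3 - <<'E'
from h import *
from fit import W
c,s=snap('wrist','w5');print(s['ee_pos'],s['wrist_force'],Rt(s).round(3))
p=[545.2,8.4,.073]
X=W(p,(-85,-160,182));print(X,togo(s,X))
E
```

```text
[ 476.18229366 -161.63011008  269.6762508 ] [ 0.38400549 -0.49818821  0.37679099] [[ 0.996  0.03  -0.089]
 [ 0.09  -0.018  0.996]
 [ 0.028 -0.999 -0.02 ]]
[ 472.09601092 -157.37335968  182.        ] [-6.1 87.4  6.4]
```

View pics/w5.png

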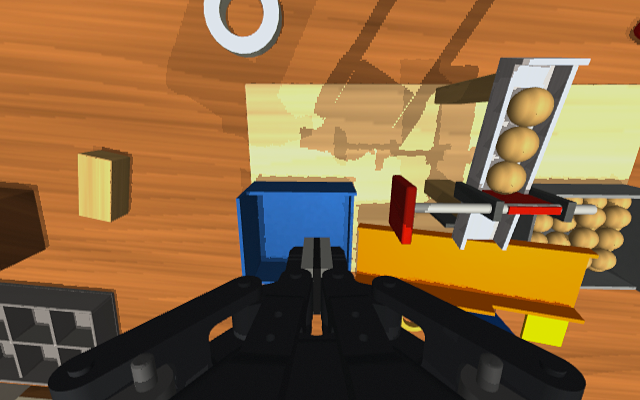

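```bash
python3 - <<'E'
from fitw import *
c=wcam('w5');p=[545.2,8.4,.073]
for y in (-106,-98):print(y,[proj(c,W(p,(x,y,z))).round(0).tolist() for x in (-107.5,-62.5) for z in (214.5,169.5)])
i=cv2.imread('pics/w5.png');cv2.imwrite('pics/w5z.png',cv2.resize(i[150:270,340:460],None,fx=5,fy=5,interpolation=cv2.INTER_CUBIC))
E
```

```text
-106 [[403.0, 186.0], [388.0, 173.0], [396.0, 244.0], [384.0, 223.0]]
-98 [[414.0, 186.0], [398.0, 174.0], [407.0, 245.0], [393.0, 223.0]]
```

View pics/w5z.png

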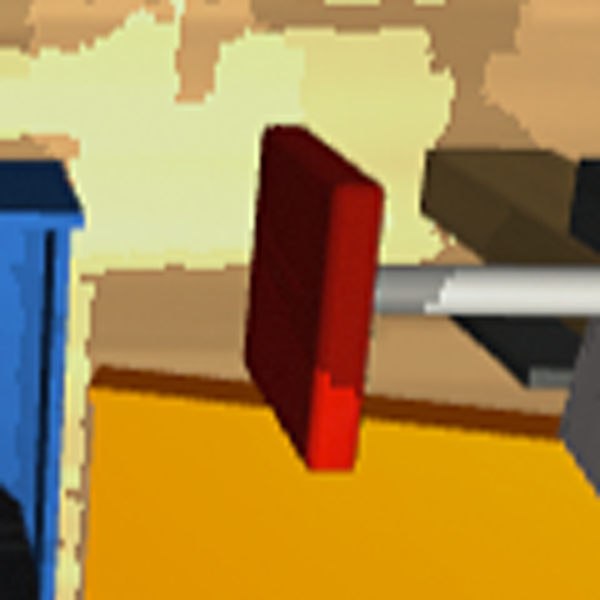

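{"method": "servo_tool", "body": {
  "plan": [
    [0,-4,40,6,0],
    [0,-2,35,0,0],
    [0,0,10,0,0],
    [0,0,0,0,0]
  ]
}}

```text
t: 6.1
ee_pos: [480.6, -159.1, 184.2]
ee_rot: [-0.698, 0.714, 0.046, -0.019]
wrist_force: [0.3, 0.2, -0.3]
opening: 0.1
```

```bash
python3 - <<'E'
from h import *
from fit import W
c,s=snap('wrist','w6');print(s['ee_pos'],s['wrist_force'])
p=[545.2,8.4,.073]
for y in (-125,-58):
    X=W(p,(-85,y,185));print(X,togo(s,X))
E
```

```text
[ 480.56399166 -159.05443714  184.19913312] [ 0.32821813  0.18578465 -0.31512103]
[ 469.54327958 -122.46657578  185.        ] [-7.6 -2.  37.4]
[464.65662244 -55.64501801 185.        ] [ -6.4  -3.6 104.4]
```

View pics/w6.png

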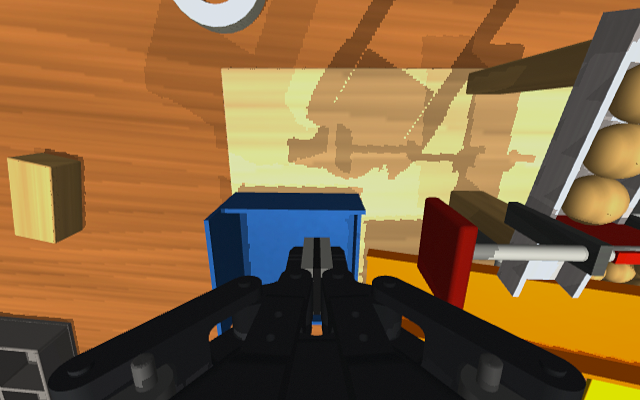

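{"method": "servo_tool", "body": {
  "plan": [
    [0,-7,-8,15,0],
    [0,-4,-2,12,0],
    [0,-2,-1,5,0],
    [0,0,0,0,0]
  ]
}}

```text
t: 6.55
ee_pos: [467.0, -126.4, 199.6]
ee_rot: [-0.697, 0.715, 0.048, -0.016]
wrist_force: [0.6, -0.4, -1.3]
opening: -0.1
```

```bash
python3 - <<'E'
from h import *
from fit import W
c,s=snap('wrist','w7');print(s['ee_pos'],s['wrist_force'])
p=[545.2,8.4,.073]
for y in (-117,-58):
    X=W(p,(-85,y,194));print(X,togo(s,X))
snap('side','s7')
i=cv2.imread('pics/s7.png');cv2.imwrite('pics/s7z.png',cv2.resize(i[145:320,225:425],None,fx=3.4,fy=3.4,interpolation=cv2.INTER_CUBIC))
E
```

```text
[ 466.96330625 -126.41484869  199.61811503] [ 0.62556343 -0.35048448 -1.25620225]
[ 468.95979813 -114.48788231  194.        ] [ 2.8  5.4 11.8]
[464.65662244 -55.64501801 194.        ] [ 4.   3.8 70.8]
```

View pics/w7.png

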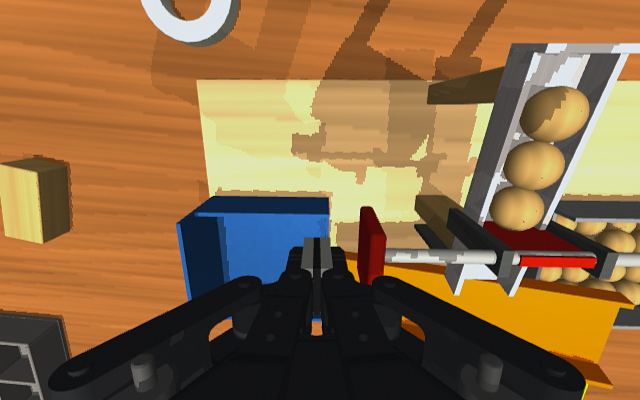

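View pics/s7z.png

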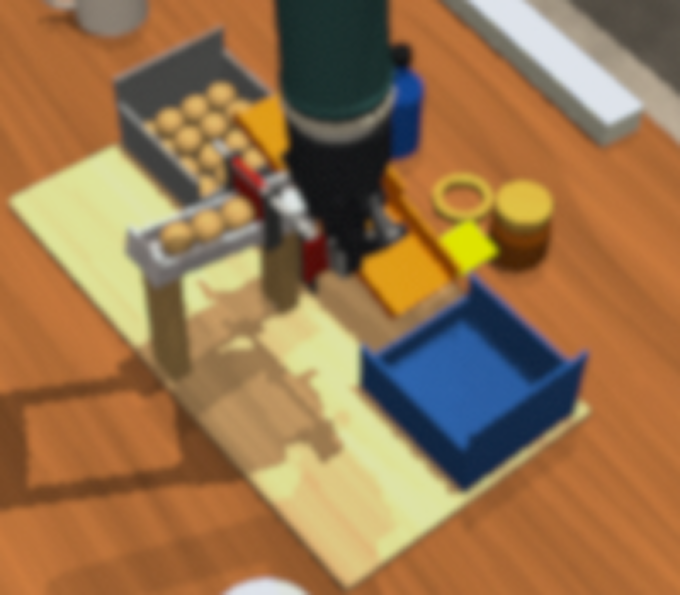

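{"method": "servo_tool", "body": {
  "plan": [
    [0,1,3,6,0],
    [0,1,2,6,0],
    [0,1,0,6,0],
    [0,0,0,6,0],
    [0,0,0,6,0]
  ]
}}

```text
t: 7.15
ee_pos: [468.8, -96.9, 193.3]
ee_rot: [-0.696, 0.716, 0.048, -0.015]
wrist_force: [-0.7, -1.6, 0.8]
opening: -0.0
```

```bash
python3 - <<'E'
from h import *
from fit import W
c,s=snap('wrist','w8');print(s['ee_pos'],s['wrist_force'])
p=[545.2,8.4,.073]
X=W(p,(-85,-58,194));print(X,togo(s,X))
E
```

```text
[468.78300285 -96.88695252 193.32915504] [-0.66621974 -1.56902505  0.76799474]
[464.65662244 -55.64501801 194.        ] [-0.4 -1.9 41.4]
```

View pics/w8.png

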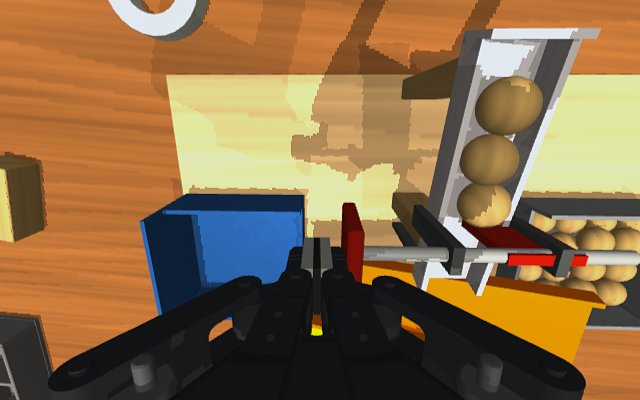

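Contact, shutter beginning to move. Continue.

{"method": "servo_tool", "body": {
  "plan": [
    [0,0,0,7,0],
    [0,0,0,7,0],
    [0,0,0,7,0],
    [0,0,0,7,0],
    [0,0,0,6,0],
    [0,0,0,5,0]
  ]
}}

```text
t: 7.8
ee_pos: [466.2, -61.8, 193.2]
ee_rot: [-0.69, 0.722, 0.051, -0.017]
wrist_force: [-2.5, -36.1, -4.7]
opening: -0.0
```

```bash
python3 - <<'E'
from h import *
from fit import W
c,s=snap('wrist','w9');print(s['ee_pos'],s['wrist_force'])
p=[545.2,8.4,.073]
X=W(p,(-85,-58,194));print(X,togo(s,X))
E
```

```text
[466.19510091 -61.75670941 193.15812854] [ -2.49259512 -36.0931475   -4.73436682]
[464.65662244 -55.64501801 194.        ] [-0.9 -1.2  6.2]
```

View pics/w9.png

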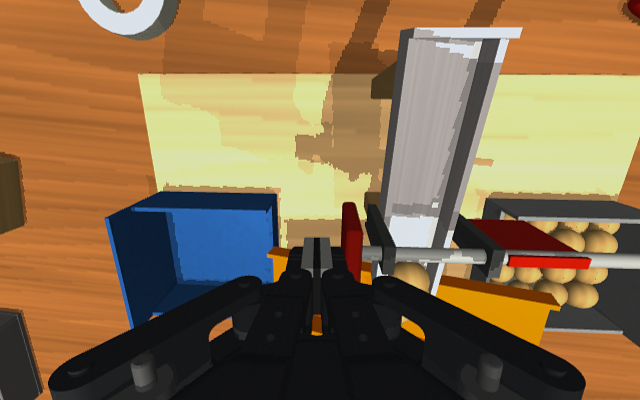

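{"method": "servo_tool", "body": {
  "plan": [
    [0,0,0,-10,0],
    [0,0,0,-20,0],
    [0,0,-10,-30,0],
    [0,0,-40,0,0],
    [0,0,-40,0,0],
    [0,-30,-20,0,0],
    [0,-40,0,0,0],
    [0,0,0,0,0],
    [0,0,0,0,0],
    [0,0,0,0,0]
  ]
}}

```text
t: 8.85
ee_pos: [394.1, -121.7, 305.1]
ee_rot: [-0.692, 0.72, 0.05, -0.018]
wrist_force: [-0.1, 0.5, -0.0]
opening: -0.1
```

```bash
python3 - <<'E'
from h import *
c,s=snap('wrist','w10');print(s['ee_pos'],s['wrist_force'])
snap('side','s10');snap('top','t10')
i=cv2.imread('pics/s10.png');cv2.imwrite('pics/s10z.png',cv2.resize(i[145:320,225:425],None,fx=3.4,fy=3.4,interpolation=cv2.INTER_CUBIC))
E
```

```text
[ 394.13869938 -121.65000639  305.09523256] [-0.09704817  0.48967027 -0.03537717]
```

View pics/w10.png

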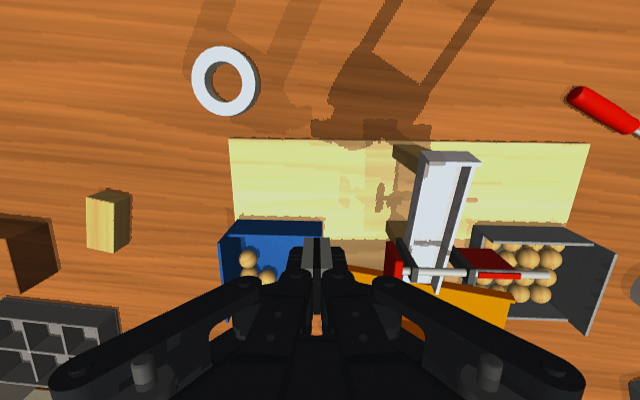

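View pics/s10z.png

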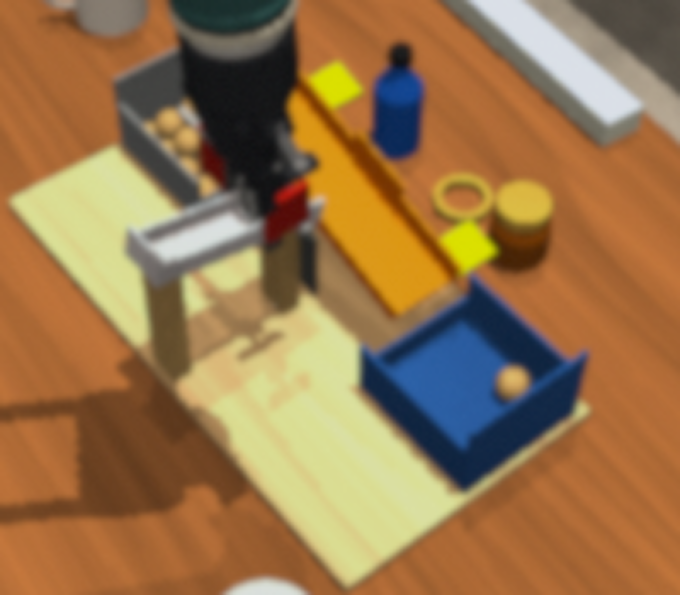

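View pics/t10.png

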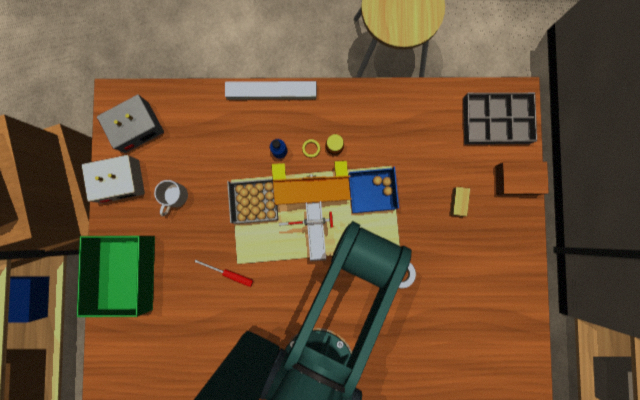

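{"method": "servo_tool", "body": {
  "plan": [
    [0,0,0,0,0],
    [0,0,0,0,0],
    [0,0,0,0,0],
    [0,0,0,0,0],
    [0,0,0,0,0],
    [0,0,0,0,0],
    [0,0,0,0,0],
    [0,0,0,0,0],
    [0,0,0,0,0],
    [0,0,0,0,0]
  ]
}}

```text
t: 10.0
ee_pos: [395.8, -121.7, 304.0]
ee_rot: [-0.693, 0.719, 0.05, -0.019]
wrist_force: [1.0, 0.1, 0.1]
opening: 0.1
```

```bash
python3 - <<'E'
from h import *
from fit import W,cam,proj
snap('top','t11')
i=cv2.imread('pics/t11.png');cv2.imwrite('pics/t11z.png',cv2.resize(i[130:270,225:425],None,fx=4,fy=4,interpolation=cv2.INTER_CUBIC))
p=[545.2,8.4,.073];T=cam('top')
for sl in (.04,.055): print(sl,((proj(T,W(p,(-85,-102+sl*1000,214.5)))-[225,130])*4).round(0))
E
```

```text
0.04 [440. 352.]
0.055 [419. 353.]
```

View pics/t11z.png

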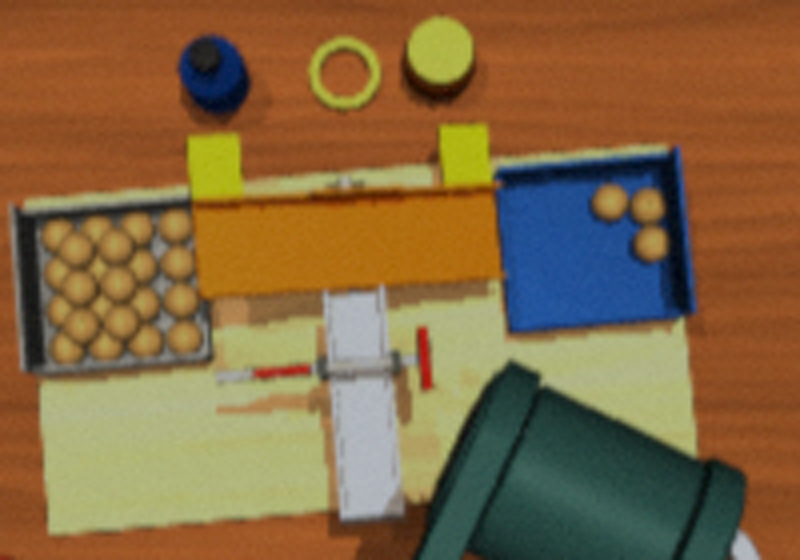

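```bash
python3 - <<'E'
from h import *
from fit import W,cam,proj
p=[545.2,8.4,.073];T=cam('top')
for f,lo,hi in (('top0',340,356),('t11',325,336)):
    i=cv2.imread(f'pics/{f}.png').astype(float);w=np.clip(i[:,:,2]-np.maximum(i[:,:,0],i[:,:,1])-40,0,None)
    m=np.zeros_like(w);m[207:232,lo:hi]=1;w*=m;ys,xs=np.mgrid[:400,:640];print(f,(w*xs).sum()/w.sum(),(w*ys).sum()/w.sum(),w.sum())
for sl in (0,40,50,55): print(sl,proj(T,W(p,(-85,-102+sl,212))))
E
```

```text
top0 349.05784595717483 217.40012783636945 3129.0
t11 330.7559621038876 219.25220516171186 3061.0
0 [349.13024125 216.89738407]
40 [335.04544042 217.96752521]
50 [331.52384069 218.23509085]
55 [329.76298088 218.36887822]
```

```bash
python3 - <<'E'
from h import *
print(env.job_done())
E
```

```text
the job is handed in; nothing more can be done
None
```

The three wooden balls are in the blue tray, and the job was handed in at about 10 s of the 56 s allowed.

- **Gate:** I pressed the raised yellow paddle down with the shut fingertips until it hit the stop. There the tip was 77 mm high with 20 N on it, which matches a tilt of -0.28. The pictures then showed the gate rocked over to the blue tray before I touched the shutter.
- **Shutter:** I pushed the red plate in until it stopped, with 36 N at the wrist, and backed off. The top picture puts the slide at about 52–53 mm against the nominal 55 mm. That 2–3 mm gap is about the camera's accuracy, and I took the hard stop in the force as the proof that it was fully in. I did not push a second time to confirm.
- **Last look, 1 s after backing off:** All three balls were lying in the blue tray, the trough was empty and the gate was still tilted to the blue side. The bottle, ring and jar looked unmoved. I saw no sign that the other bystanders had moved, but the arm partly hid the tape in that last view. The robot was touching nothing.

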